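# Turn the amber colour jar over and back in a glass workshop

### The job

Two stoppered glass jars of colour, one amber and one green, hang in turning stands on the glassblower's bench. By its blue crank handle, turn the amber jar over until it is fully upside down, leave it so for about a second, then turn it back, leave it standing upright and let go of the handle. Leave the green jar as it is.

Things in the scene. Friction and masses are not known exactly. Their poses are not given: they have to be found in the camera images.
- amber_handle (a point): Grip middle of the AMBER jar's blue crank handle: a round bar 14 mm across, 80 mm long, along its y axis (+y towards the jar), this point 43 mm from the crank arm. Pinch it across from above; it rolls in the fingers, so the gripper can stay pointing down. Upright: on the robot's side of the axle, level with it. The frame turns with the jar; z points from the jar's bottom to its cork.
- amber_axle (a point): Fixed point on the amber stand's axle line, 95 mm above the bench: the handle's grip middle circles round it at 60 mm. y: along the axle towards the jar, x: level, away from the robot, z: up. The jar's middle is 118 mm along +y; jar (60 mm wide, 100 high) and its steel frame reach at most 66 mm from the axle. The stand is bolted down, its uprights 107 mm high.
- amber_cradle (a joint): Turn of the amber jar, rad: 0 upright, 3.14 upside down; as it grows the handle goes from the robot's side over the top to the far side. Stops at -0.15 and 3.30. Nearly balanced and stiff (0.18 N m, about 3 N at the handle): it stays where it is left. At the start it leans by 0 to 0.3.
- green_handle (a point): The same point on the blue handle of the identical stand with the GREEN jar: leave alone. Which stand is on the left and which on the right varies.

How it is judged:
By the outcome, as a careful person would: the job done as asked, in the order asked, and still so for the second after the job is handed in, with the robot touching nothing.
It also fails if it takes over 48 s, if anything falls off the work surface, if the arm or the gripper's body presses on something with over 40 N, if the wrist force passes 120 N, or if a joint passes its speed limit or range.

### The arm

A 7-joint arm with a two-finger parallel gripper is mounted at the origin on the work surface. World frame = base frame: x ahead of the robot, y to its left, z up, the work surface at z = 0. Lengths are in m, angles in degrees, forces in N, time in s.
With the tool pointing down it reaches from about 0.4 to 0.85 m from the base axis. Payload 6.9 kg.
Tool frame: the origin (TCP) lies midway between the tips of the shut fingers; the grasp point (between the pads) lies grasp_offset behind it (grasp_offset is the distance from the TCP to the grasp point, in m); z points along the fingers, y is the line along which they close (so a half turn about z gives the same grasp; the last joint's range is limited). The gripper opens to 85 mm and grips with 20 to 120 N. Pads are 22 mm wide; open, the fingers measure 114 mm over their backs; the gripper's body (76 mm by 85 mm) begins 54 mm behind the grasp point. The pads swing forward as they close: fully open they stand 13 mm farther back than shut.
Start: joints at [71.82, 29.078, -13.613, 85.955, 7.202, 65.827, -8.869], TCP at [0.256, -0.57, 0.231] pointing down, gripper open.
Joint ranges: [-176.47, 176.47], [-13.61, 117.27], [-81.72, 77.17], [0.22, 143.17], [-87.28, 267.28], [10, 112.55], [-165.47, 165.47]. Speed limits (degrees/s): [136.94, 136.94, 180, 180, 180, 180, 180].

### API

Orientations are given as a 3x3 rotation matrix whose columns are the frame's x, y, z axes.
In Python, from plant import * gives the robot as it stands.
- The arm moves only by the tool carry_out, never from a script. Its argument "series" is a list of rows, each a list of 3 entries, a list of its own where there are three numbers: the shift along the world's x, y, z in m, then the turn, a rotation vector about the world's x, y, z in degrees, then the finger opening in m, from 0 to 0.0854. In form: [[[x, y, z], [wx, wy, wz], hand], ...]. A call has 1 to 8 rows; each row shifts and turns the commanded pose from where the row before left it; what a row does not reach is not made up. A row lasts 1/12 s, in which the tool goes at most 41.7 mm and 7.16 degrees, less where a joint would pass 70% of its speed; a pose out of reach is approached as far as the arm can. A call is refused whole if a number of a shift passes 0.0417 or a number of a turn 7.16, either way. A call with a gripper value outside its range is refused whole. The fingers move at their own pace and stop on an object; "squeeze" is the grip in N (left out, the last holds). Time passes only in rows, so rows that do not move let the fingers close. It gives the time, the measured TCP pose, the force, the opening and the grip force at its end, in the units of the state.
- read_state(): the state, without advancing time (a new reading comes with each control period).
- capture(name): name is "scene" or "top" or "wrist"; returns a dict with "frame" (480x640x3 uint8, red, green, blue), "range_z" (480x640 float32, m along the optical axis (not along the pixel's ray), 0 where there is no reading), "fx", "fy", "cx", "cy" (pixels), "eye" and "rotation" of the camera in the world. Camera axes: x right, y down, z forward; pixel columns grow to the right and rows downward; lengths in m; the calibration is good to about 2 mm. A picture is of the moment at which its call begins.
- hand_in(): hands the job in; it is judged then, once.
The state is a dict: "clock": time; "qpos": joint angles; "qd": joint speeds; "tau": joint torques, N m; "ee_pos": TCP position; "tcp_rot": TCP orientation; "ft_force": force on the tool from outside, world axes, zero at the start; "moment": the same for the moment, N m; "width": opening from 0.0 (shut) to 1.0 (fully open); "gripper_force": force on a finger pad.
Only numpy, scipy, OpenCV 4.12 (cv2) and the standard library are available. Lean on these libraries where they do the work, as an engineer would, in place of code of your own. Each camera call takes 0.05 s, during which the arm holds its last target. There are 200 camera calls.

## Working session

There is one attempt and no reset: what is moved stays moved. The work goes in short steps, Python scripts to look and compute and a tool call to move; the robot and the scene stay as the last step left them, time stands still between calls to the robot, and variables do not carry over. Pictures are saved under pics/ and viewed, at most 10 in all, crops included, and the job is handed in when it is done.

Besides the shell and the picture viewer there is one more tool, called after ">>>" as name(argument=value, ...) on one line, values as JSON. carry_out: Moves the arm, as the interface text tells. Its arguments: {"type":"object","properties":{"series":{"type":"array"},"squeeze":{"type":"number"}},"required":["series"]}

```bash
mkdir -p pics
cat > h.py <<'E'
from plant import *
import numpy as np, cv2
def pts(c):
    v,u=np.mgrid[0:480,0:640]; z=c["range_z"]
    p=np.stack([(u-c["cx"])/c["fx"]*z,(v-c["cy"])/c["fy"]*z,z],-1)
    return p@np.array(c["rotation"]).T+np.array(c["eye"])
def save(c,n): cv2.imwrite("pics/"+n,c["frame"][:,:,::-1])
E
python3 - <<'E'
from h import *
s=read_state(); print(s)
a=capture("top");b=capture("scene")
cv2.imwrite("pics/a.png",cv2.resize(np.vstack([a["frame"],b["frame"]])[:,:,::-1],None,fx=.62,fy=.62))
for c in (a,b):
    P=pts(c);h=cv2.cvtColor(c["frame"],cv2.COLOR_RGB2HSV)
    print(c["eye"],c["rotation"])
    m=cv2.inRange(h,(100,120,50),(130,255,255))
    n,l,st,ce=cv2.connectedComponentsWithStats(m)
    for i in range(1,n):
        if st[i,4]>40:
            q=P[(l==i)&(c["range_z"]>0)]; print(st[i],ce[i],np.median(q,0),q.min(0),q.max(0))
E
```

```text
{'clock': 0.0, 'qpos': array([ 71.82141521,  29.12612216, -13.61061942,  86.00943663,
         7.20101673,  65.8268849 ,  -8.86925535]), 'qd': array([ 0.02141064, -0.09501105, -0.07194445, -0.00702544, -0.06930435,
       -0.04714007, -0.08894243]), 'tau': array([-3.27765676e-06, -6.20600796e+01, -2.18649276e+00, -2.49655116e+01,
        1.28187990e-02,  1.16891289e-02,  3.91842480e-05]), 'ee_pos': array([ 0.25617105, -0.56952897,  0.23041984]), 'tcp_rot': array([[ 9.11938704e-01,  4.10325775e-01, -7.46618414e-04],
       [ 4.10326455e-01, -9.11937216e-01,  1.64789341e-03],
       [-4.69597526e-06, -1.80913507e-03, -9.99998364e-01]]), 'ft_force': array([-0.00480231, -0.37388558, -0.15097993]), 'moment': array([ 0.09051151,  0.00401945, -0.02338938]), 'gripper_force': 0.0, 'width': 0.9973445961192331}
[ 0.447728   -0.06568299  0.84924674] [[-0.0187223  -0.99579144  0.08971561]
 [-0.99914362  0.0219456   0.03507717]
 [-0.03689841 -0.08898205 -0.99534954]]
[373  67  39  33 402] [386.71890547  86.9800995 ] [ 0.75971792 -0.15489891  0.04830737] [ 0.75236733 -0.19520736  0.0099659 ] [ 0.78
[... 292 characters left out ...]
0.33313155 -0.00189226] [ 0.49504293 -0.2543738   0.12103139]
[ 0.87379676 -0.47175182  0.95204391] [[ 0.74596856  0.5443229  -0.3837232 ]
 [ 0.66593746 -0.60305787  0.4391452 ]
 [ 0.00762949 -0.58312417 -0.81234721]]
[353 193  28  32 241] [366.45643154 208.42323651] [0.49816374 0.08187238 0.10623615] [0.48406692 0.04483483 0.09992418] [0.50703552 0.12671068 0.11116271]
[188 321  41  41 397] [207.57934509 341.36523929] [ 0.48476672 -0.29763031  0.11616014] [ 0.47580596 -0.33576696  0.11026743] [ 0.49231051 -0.25505657  0.12128441]
[382 416  41  35 484] [397.47107438 439.42975207] [ 0.79428255 -0.19846385  0.04560355] [ 0.7579431  -0.20357951  0.0078927 ] [ 0.81702832 -0.16675816  0.06529453]
```

View pics/a.png

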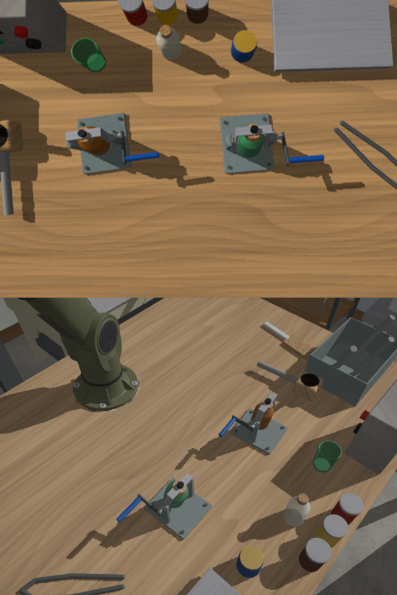

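Run:
```python
from h import *
import plant
print([ (k,getattr(plant,k)) for k in dir(plant) if 'off' in k.lower()])
from scipy.optimize import least_squares
for nm in ("top","scene"):
    c=capture(nm); P=pts(c);h=cv2.cvtColor(c["frame"],cv2.COLOR_RGB2HSV)
    m=cv2.inRange(h,(100,120,50),(130,255,255))>0
    m&=(P[...,2]>.085)&(P[...,1]>0)&(P[...,0]<.56)&(c["range_z"]>0)
    q=P[m]; mu=q.mean(0)
    # horizontal-axis cylinder r=7mm: params x0,z0,yaw
    def f(p):
        d=q-mu; a=d[:,0]*np.cos(p[2])-d[:,1]*np.sin(p[2])-p[0]
        return np.hypot(a,d[:,2]-p[1])-.007
    r=least_squares(f,[0,-.006,0.1],loss='soft_l1',f_scale=.001)
    p=r.x; x0,z0,yaw=p; ax=np.array([np.sin(yaw),np.cos(yaw),0])
    base=mu+np.array([x0*np.cos(yaw),-x0*np.sin(yaw),z0])
    t=(q-base)@ax
    print(nm,len(q),"yaw",np.degrees(yaw),"base",base,"t",np.percentile(t,[0,2,98,100]),"rms",np.sqrt((f(p)**2).mean()))
    print(" ends",base+ax*t.min(),base+ax*t.max())
    y0,x0_=(230,170) if nm=="top" else (150,330)
    if nm=="top": k=c["frame"][160:300,90:290]
    else: k=c["frame"][140:260,330:480]
    cv2.imwrite(f"pics/b_{nm}.png",cv2.resize(k[:,:,::-1],(600,int(600*k.shape[0]/k.shape[1])),interpolation=cv2.INTER_CUBIC))
```

```text
[('grasp_offset', 0.0187)]
top 448 yaw -6.588076794494358 base [0.49570696 0.08663653 0.10163531] t [-0.04034579 -0.03866482  0.03890723  0.04041797] rms 0.0011068334774708406
 ends [0.50033584 0.04655716 0.10163531] [0.49106978 0.12678761 0.10163531]
scene 240 yaw -6.552658706103808 base [0.49638277 0.08288039 0.10078043] t [-0.04003174 -0.03859071  0.04177823  0.04414739] rms 0.001536247572859434
 ends [0.50095105 0.04311016 0.10078043] [0.49134483 0.12673938 0.10078043]
```

View pics/b_top.png

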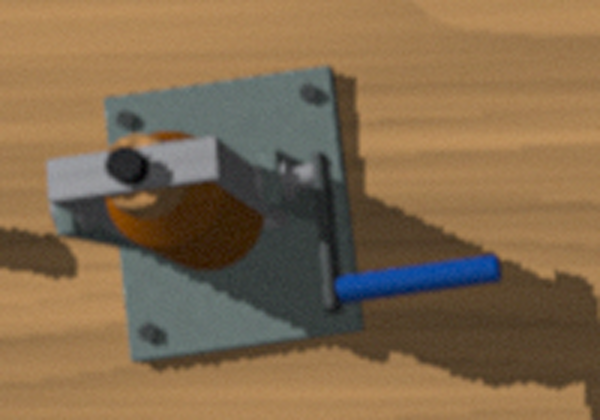

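View pics/b_scene.png

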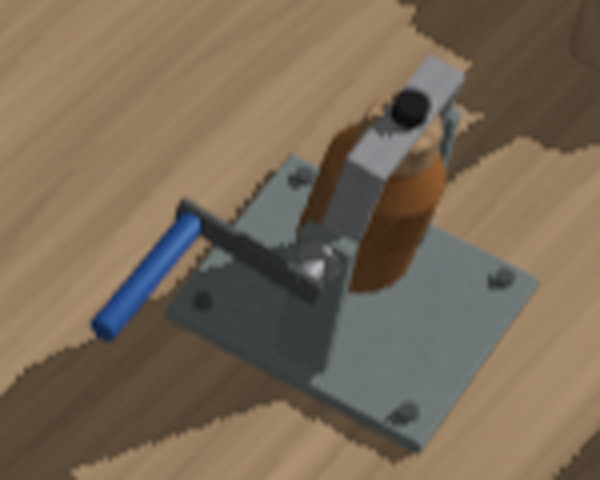

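>>> carry_out(series=[[[0.01, 0.0273, 0], [0, 0, 3.01], 0.05], [[0.01, 0.0273, 0], [0, 0, 3.01], 0.05], [[0.01, 0.0273, 0], [0, 0, 3.01], 0.05], [[0.01, 0.0273, 0], [0, 0, 3.01], 0.05], [[0.01, 0.0273, 0], [0, 0, 3.01], 0.05], [[0.01, 0.0273, 0], [0, 0, 3.01], 0.05], [[0.01, 0.0273, 0], [0, 0, 3.01], 0.05], [[0.01, 0.0273, 0], [0, 0, 3.01], 0.05]], squeeze=40)

```text
clock: 0.87
ee_pos: [0.3366, -0.3502, 0.2313]
tcp_rot: [[0.663, 0.748, -0.0], [0.748, -0.663, -0.0], [-0.0, -0.0, -1.0]]
ft_force: [0.9, -0.1, 0.2]
width: 0.585
gripper_force: 0.0
```

>>> carry_out(series=[[[0.01, 0.0273, 0], [0, 0, 3.01], 0.05], [[0.01, 0.0273, 0], [0, 0, 3.01], 0.05], [[0.01, 0.0273, 0], [0, 0, 3.01], 0.05], [[0.01, 0.0273, 0], [0, 0, 3.01], 0.05], [[0.01, 0.0273, 0], [0, 0, 3.01], 0.05], [[0.01, 0.0273, 0], [0, 0, 3.01], 0.05], [[0.01, 0.0273, 0], [0, 0, 3.01], 0.05], [[0.01, 0.0273, 0], [0, 0, 3.01], 0.05]])

```text
clock: 1.53
ee_pos: [0.4166, -0.1318, 0.2314]
tcp_rot: [[0.3, 0.954, 0.0], [0.954, -0.3, -0.0], [-0.0, 0.0, -1.0]]
ft_force: [-0.5, -0.4, 0.4]
width: 0.586
gripper_force: 0.0
```

>>> carry_out(series=[[[0.01, 0.0273, 0], [0, 0, 3.01], 0.05], [[0.01, 0.0273, 0], [0, 0, 3.01], 0.05], [[0.01, 0.0273, 0], [0, 0, 3.01], 0.05], [[0.01, 0.0273, 0], [0, 0, 3.01], 0.05], [[0.01, 0.0273, 0], [0, 0, 3.01], 0.05], [[0.01, 0.0273, 0], [0, 0, 3.01], 0.05], [[0.01, 0.0273, 0], [0, 0, 3.01], 0.05], [[0.01, 0.0273, 0], [0, 0, 3.01], 0.05]])

```text
clock: 2.2
ee_pos: [0.4966, 0.0865, 0.2312]
tcp_rot: [[-0.115, 0.993, -0.0], [0.993, 0.115, -0.0], [-0.0, -0.0, -1.0]]
ft_force: [0.0, -0.1, -0.1]
width: 0.581
gripper_force: 0.0
```

>>> carry_out(series=[[[-0.001, 0, -0.025], [0, 0, 0], 0.05], [[0, 0, -0.025], [0, 0, 0], 0.05], [[0, 0, -0.025], [0, 0, 0], 0.05], [[0, 0, -0.025], [0, 0, 0], 0.05], [[0, 0, -0.02], [0, 0, 0], 0.05], [[0, 0, -0.015], [0, 0, 0], 0.05], [[0, 0, -0.01], [0, 0, 0], 0.05], [[0, 0, -0.004], [0, 0, 0], 0.05]])

```text
clock: 2.87
ee_pos: [0.4947, 0.085, 0.0809]
tcp_rot: [[-0.113, 0.994, -0.002], [0.994, 0.113, -0.0], [-0.0, -0.002, -1.0]]
ft_force: [1.0, -0.0, 0.6]
width: 0.588
gripper_force: 0.0
```

Run:
```python
from h import *
s=read_state();print(s["ee_pos"],s["ft_force"])
save(capture("wrist"),"w1.png")
```

```text
[0.49473641 0.08501826 0.08091603] [ 1.01932417 -0.03791073  0.58615289]
```

View pics/w1.png

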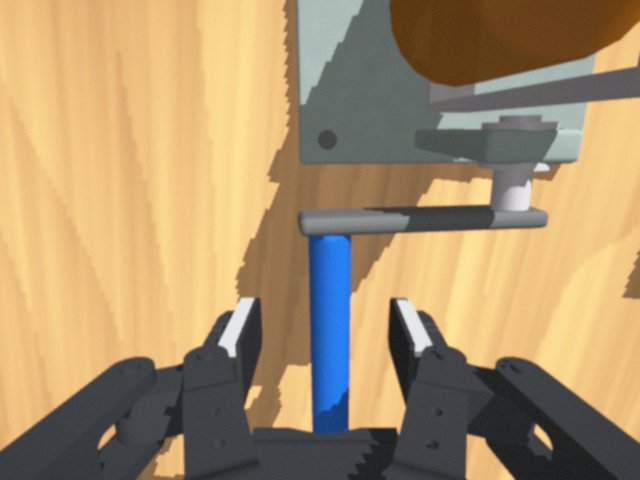

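The wrist view shows the blue bar at column ~330, midway between the pads (250/400), with the crank arm clear at row ~220. Closing.

>>> carry_out(series=[[[0.001, 0, 0], [0, 0, 0], 0.0], [[0, 0, 0], [0, 0, 0], 0.0], [[0, 0, 0], [0, 0, 0], 0.0], [[0, 0, 0], [0, 0, 0], 0.0], [[0, 0, 0], [0, 0, 0], 0.0], [[0, 0, 0], [0, 0, 0], 0.0], [[0, 0, 0], [0, 0, 0], 0.0], [[0, 0, 0], [0, 0, 0], 0.0]], squeeze=40)

```text
clock: 3.58
ee_pos: [0.4966, 0.0853, 0.0826]
tcp_rot: [[-0.113, 0.994, 0.001], [0.994, 0.113, 0.0], [-0.0, 0.001, -1.0]]
ft_force: [-0.7, 0.0, 4.9]
width: 0.151
gripper_force: 39.1
```

Run:
```python
from h import *
s=read_state();print(s["ee_pos"],s["ft_force"],s["width"]*.0854)
# arc plan from grip: axle A, radius fixed
th0=np.arcsin(.0065/.06); e=np.array([.9934,.1145])
a=np.linspace(th0,np.pi,25)
x=-.06*np.cos(a); z=.06*np.sin(a)
for i in range(24): print(i,round(a[i+1],3),np.round(e*(x[i+1]-x[i]),4),round(z[i+1]-z[i],4))
```

```text
[0.49664782 0.08532344 0.08260331] [-7.03875233e-01  4.22289035e-03  4.89500654e+00] 0.012930045735717327
0 0.235 [0.0013 0.0001] 0.0075
1 0.361 [0.0022 0.0003] 0.0072
2 0.488 [0.0031 0.0004] 0.0069
3 0.614 [0.0039 0.0005] 0.0065
4 0.74 [0.0047 0.0005] 0.0059
5 0.867 [0.0054 0.0006] 0.0053
6 0.993 [0.006  0.0007] 0.0045
7 1.12 [0.0066 0.0008] 0.0037
8 1.246 [0.007  0.0008] 0.0029
9 1.372 [0.0073 0.0008] 0.002
10 1.499 [0.0075 0.0009] 0.001
11 1.625 [0.0075 0.0009] 0.0001
12 1.751 [0.0075 0.0009] -0.0009
13 1.878 [0.0073 0.0008] -0.0018
14 2.004 [0.007  0.0008] -0.0027
15 2.131 [0.0066 0.0008] -0.0036
16 2.257 [0.0061 0.0007] -0.0044
17 2.383 [0.0055 0.0006] -0.0052
18 2.51 [0.0048 0.0006] -0.0058
19 2.636 [0.0041 0.0005] -0.0064
20 2.762 [0.0032 0.0004] -0.0068
21 2.889 [0.0023 0.0003] -0.0072
22 3.015 [0.0014 0.0002] -0.0074
23 3.142 [0.0005 0.0001] -0.0076
```

>>> carry_out(series=[[[0.0013, 0.0001, 0.0075], [0, 0, 0], 0.0], [[0.0022, 0.0003, 0.0072], [0, 0, 0], 0.0], [[0.0031, 0.0004, 0.0069], [0, 0, 0], 0.0], [[0.0039, 0.0005, 0.0065], [0, 0, 0], 0.0], [[0.0047, 0.0005, 0.0059], [0, 0, 0], 0.0], [[0.0054, 0.0006, 0.0053], [0, 0, 0], 0.0], [[0.006, 0.0007, 0.0045], [0, 0, 0], 0.0], [[0.0066, 0.0008, 0.0037], [0, 0, 0], 0.0]])

```text
clock: 4.25
ee_pos: [0.521, 0.088, 0.1297]
tcp_rot: [[-0.114, 0.993, -0.017], [0.993, 0.114, -0.006], [-0.004, -0.017, -1.0]]
ft_force: [-33.5, -2.6, 27.2]
width: 0.146
gripper_force: 41.0
```

```bash
cat > m.py <<'E'
from h import *
from scipy.optimize import least_squares
s=read_state();print(np.round(s["ee_pos"],4),np.round(s["ft_force"],1),round(s["width"],3))
c=capture("scene");save(c,"s%d.png"%(s["clock"]*100))
P=pts(c);h=cv2.cvtColor(c["frame"],cv2.COLOR_RGB2HSV)
m=cv2.inRange(h,(100,120,50),(130,255,255))>0
q=P[m&(P[...,2]>.06)&(P[...,1]>0)&(P[...,0]<.7)&(c["range_z"]>0)]
mu=q.mean(0);y=np.radians(-6.57)
def f(p): 
    d=q-mu; return np.hypot(d[:,0]*np.cos(y)-d[:,1]*np.sin(y)-p[0],d[:,2]-p[1])-.007
p=least_squares(f,[-.003,-.005],loss='soft_l1',f_scale=.001).x
b=mu+np.array([p[0]*np.cos(y),-p[0]*np.sin(y),p[1]])
ex=np.array([np.cos(y),-np.sin(y),0])
r=(b-np.array([.555,.0934,.095]));u=r@ex
print("bar n",len(q),np.round(b,4),"rel e,z",u,r[2],"rad",np.hypot(u,r[2]),"theta",np.arctan2(r[2],-u))
E
python3 m.py
```

```text
[0.521  0.088  0.1297] [-33.5  -2.6  27.2] 0.146
bar n 157 [0.5225 0.0683 0.1425] rel e,z -0.035129123114831615 0.04747441428955512 rad 0.05905823653778796 theta 0.9337524499535961
```

>>> carry_out(series=[[[0, 0, 0.003], [0, 0, 0], 0.0], [[0, 0, 0.0025], [0, 0, 0], 0.0], [[0.007, 0.0008, 0.0029], [0, 0, 0], 0.0], [[0.0073, 0.0008, 0.002], [0, 0, 0], 0.0], [[0.0075, 0.0009, 0.001], [0, 0, 0], 0.0], [[0, 0, 0], [0, 0, 0], 0.0]])

```text
clock: 4.8
ee_pos: [0.551, 0.0916, 0.1428]
tcp_rot: [[-0.113, 0.994, -0.002], [0.994, 0.113, -0.001], [-0.001, -0.002, -1.0]]
ft_force: [-6.9, -1.1, 11.0]
width: 0.146
gripper_force: 41.7
```

```bash
python3 m.py
```

```text
[0.551  0.0916 0.1428] [-6.9 -1.1 11. ] 0.146
bar n 164 [0.5527 0.0719 0.154 ] rel e,z -0.004755234944264577 0.058962964776949844 rad 0.059154403679379464 theta 1.4903226676934158
```

>>> carry_out(series=[[[0.0075, 0.0009, 0.0011], [0, 0, 0], 0.0], [[0.0075, 0.0009, -0.0009], [0, 0, 0], 0.0], [[0.0073, 0.0008, -0.0018], [0, 0, 0], 0.0], [[0.007, 0.0008, -0.0027], [0, 0, 0], 0.0], [[0.0066, 0.0008, -0.0036], [0, 0, 0], 0.0], [[0.0061, 0.0007, -0.0044], [0, 0, 0], 0.0], [[0.0055, 0.0006, -0.0052], [0, 0, 0], 0.0], [[0, 0, 0], [0, 0, 0], 0.0]])

```text
clock: 5.52
ee_pos: [0.5995, 0.0972, 0.1241]
tcp_rot: [[-0.112, 0.994, -0.0], [0.994, 0.112, 0.0], [0.0, -0.0, -1.0]]
ft_force: [0.1, 0.7, -1.6]
width: 0.144
gripper_force: 40.4
```

```bash
python3 m.py
```

```text
[0.5995 0.0972 0.1241] [ 0.1  0.7 -1.6] 0.144
bar n 173 [0.6011 0.0797 0.135 ] rel e,z 0.044236925662938215 0.04002183523827893 rad 0.059654445667932134 theta 2.406178367054877
```

>>> carry_out(series=[[[0.0048, 0.0006, -0.0058], [0, 0, 0], 0.0], [[0.0041, 0.0005, -0.0064], [0, 0, 0], 0.0], [[0.0032, 0.0004, -0.0068], [0, 0, 0], 0.0], [[0.0023, 0.0003, -0.0072], [0, 0, 0], 0.0], [[0.0014, 0.0002, -0.0074], [0, 0, 0], 0.0], [[0.0005, 0.0001, -0.0076], [0, 0, 0], 0.0], [[0, 0, 0], [0, 0, 0], 0.0], [[0, 0, 0], [0, 0, 0], 0.0]])

```text
clock: 6.23
ee_pos: [0.6154, 0.0991, 0.0825]
tcp_rot: [[-0.112, 0.994, 0.0], [0.994, 0.112, 0.0], [0.0, 0.0, -1.0]]
ft_force: [-0.9, 1.5, -3.2]
width: 0.147
gripper_force: 44.9
```

```bash
python3 m.py
python3 - <<'E'
import cv2,glob,os
f=max(glob.glob("pics/s*.png"),key=os.path.getmtime);i=cv2.imread(f)[130:270,320:490]
cv2.imwrite("pics/ud.png",cv2.resize(i,None,fx=3.5,fy=3.5,interpolation=cv2.INTER_CUBIC))
E
```

```text
[0.6154 0.0991 0.0825] [-0.9  1.5 -3.2] 0.147
bar n 159 [0.6171 0.0835 0.0981] rel e,z 0.06053130337937195 0.0031271775234274213 rad 0.060612027915823735 theta 3.0899763877416895
```

View pics/ud.png

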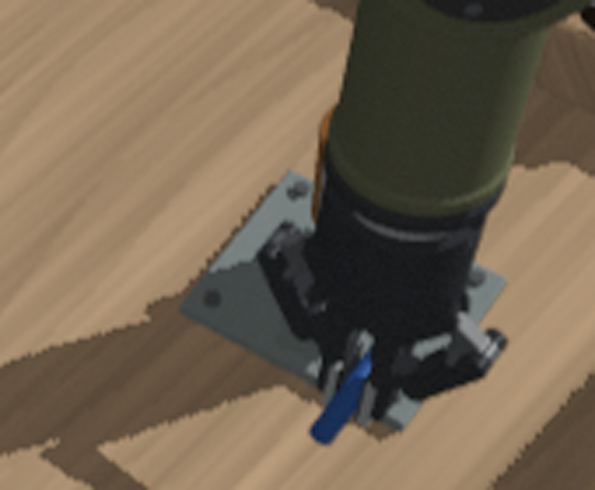

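>>> carry_out(series=[[[0, 0, -0.0012], [0, 0, 0], 0.0], [[0, 0, 0], [0, 0, 0], 0.0], [[0, 0, 0], [0, 0, 0], 0.0], [[0, 0, 0], [0, 0, 0], 0.0], [[0, 0, 0], [0, 0, 0], 0.0], [[0, 0, 0], [0, 0, 0], 0.0], [[0, 0, 0], [0, 0, 0], 0.0]])

```text
clock: 6.87
ee_pos: [0.6154, 0.0992, 0.0817]
tcp_rot: [[-0.112, 0.994, 0.001], [0.994, 0.112, -0.0], [-0.0, 0.001, -1.0]]
ft_force: [-1.8, 0.1, 5.7]
width: 0.147
gripper_force: 45.7
```

```bash
python3 m.py; sed 's/"scene"/"top"/;s/"s%d/"t%d/' m.py>mt.py; python3 mt.py
```

```text
[0.6154 0.0992 0.0817] [-1.8  0.1  5.7] 0.147
bar n 164 [0.6166 0.0824 0.0973] rel e,z 0.05991758867877438 0.0022674214678303356 rad 0.0599604755917727 theta 3.1037683669487737
[0.6154 0.0992 0.0817] [-2.6 -0.5  5.6] 0.141
bar n 0 [nan nan nan] rel e,z nan nan rad nan theta nanmt.py:8: RuntimeWarning: Mean of empty slice.
  mu=q.mean(0);y=np.radians(-6.57)
  ret = um.true_divide(
```

>>> carry_out(series=[[[0, 0, 0], [0, 0, 0], 0.0], [[0, 0, 0], [0, 0, 0], 0.0], [[0, 0, 0], [0, 0, 0], 0.0], [[0, 0, 0], [0, 0, 0], 0.0], [[0, 0, 0], [0, 0, 0], 0.0]])

```text
clock: 7.38
ee_pos: [0.6154, 0.0992, 0.0817]
tcp_rot: [[-0.112, 0.994, 0.001], [0.994, 0.112, -0.0], [-0.0, 0.001, -1.0]]
ft_force: [-2.2, -0.9, 5.6]
width: 0.148
gripper_force: 45.7
```

>>> carry_out(series=[[[-0.0005, -0.0001, 0.0088], [0, 0, 0], 0.0], [[-0.0014, -0.0002, 0.0074], [0, 0, 0], 0.0], [[-0.0023, -0.0003, 0.0072], [0, 0, 0], 0.0], [[-0.0032, -0.0004, 0.0068], [0, 0, 0], 0.0], [[-0.0041, -0.0005, 0.0064], [0, 0, 0], 0.0], [[-0.0048, -0.0006, 0.0058], [0, 0, 0], 0.0]])

```text
clock: 7.88
ee_pos: [0.5991, 0.0972, 0.1246]
tcp_rot: [[-0.112, 0.994, 0.001], [0.994, 0.112, 0.0], [0.0, 0.001, -1.0]]
ft_force: [3.0, 0.6, -5.4]
width: 0.146
gripper_force: 40.2
```

>>> carry_out(series=[[[-0.0055, -0.0006, 0.0052], [0, 0, 0], 0.0], [[-0.0061, -0.0007, 0.0044], [0, 0, 0], 0.0], [[-0.0066, -0.0008, 0.0036], [0, 0, 0], 0.0], [[-0.007, -0.0008, 0.0027], [0, 0, 0], 0.0], [[-0.0073, -0.0008, 0.0018], [0, 0, 0], 0.0], [[-0.0075, -0.0009, 0.0009], [0, 0, 0], 0.0], [[0, 0, 0], [0, 0, 0], 0.0]])

```text
clock: 8.47
ee_pos: [0.5623, 0.0928, 0.1464]
tcp_rot: [[-0.112, 0.994, 0.011], [0.994, 0.112, 0.001], [-0.0, 0.011, -1.0]]
ft_force: [3.8, -1.4, 13.9]
width: 0.141
gripper_force: 40.9
```

```bash
python3 m.py
```

```text
[0.5623 0.0928 0.1464] [ 3.8 -1.4 13.9] 0.141
bar n 158 [0.564  0.0727 0.154 ] rel e,z 0.0065958583725036985 0.05903762682338659 rad 0.05940493858769305 theta 1.6820578938319017
```

>>> carry_out(series=[[[0, 0, 0], [0, 0, 0], 0.03], [[0, 0, 0], [0, 0, 0], 0.03], [[0, 0, -0.003], [0, 0, 0], 0.03], [[0, 0, -0.003], [0, 0, 0], 0.03], [[0, 0, -0.003], [0, 0, 0], 0.03], [[0, 0, 0], [0, 0, 0], 0.03]])

```text
clock: 9.02
ee_pos: [0.5582, 0.0923, 0.1322]
tcp_rot: [[-0.113, 0.994, -0.002], [0.994, 0.113, -0.0], [-0.0, -0.002, -1.0]]
ft_force: [-0.8, -0.1, -0.0]
width: 0.349
gripper_force: 0.0
```

```bash
python3 m.py; python3 -c "
from h import *
save(capture('wrist'),'w2.png')"
```

```text
[0.5582 0.0923 0.1322] [-0.8 -0.1 -0. ] 0.349
bar n 183 [0.5639 0.0759 0.154 ] rel e,z 0.006842393714892951 0.05900405511229931 rad 0.059399468612478856 theta 1.6862454605024122
```

View pics/w2.png

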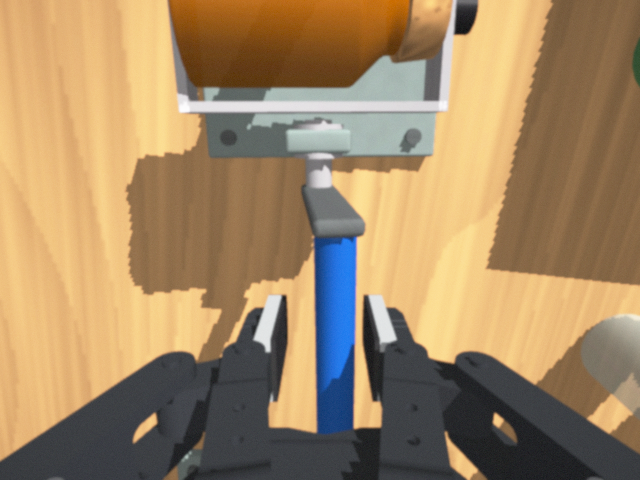

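Amber jar lies on its side, cork to the right; bar at column 335 vs pad middle ~325, so shift +4 mm in x and regrip.

>>> carry_out(series=[[[0.004, 0.0004, 0.002], [0, 0, 0], 0.03], [[0, 0, 0], [0, 0, 0], 0.03], [[0, 0, 0], [0, 0, 0], 0.0], [[0, 0, 0], [0, 0, 0], 0.0], [[0, 0, 0], [0, 0, 0], 0.0], [[0, 0, 0], [0, 0, 0], 0.0]], squeeze=60)

```text
clock: 9.62
ee_pos: [0.563, 0.093, 0.1355]
tcp_rot: [[-0.113, 0.994, 0.0], [0.994, 0.113, -0.0], [-0.0, 0.0, -1.0]]
ft_force: [-1.1, -0.1, 2.9]
width: 0.141
gripper_force: 58.4
```

```bash
python3 m.py
python3 - <<'E'
import numpy as np
a=np.linspace(1.686,0,15);r=-.06*np.cos(a);z=.06*np.sin(a)
print([[round(float(v),4) for v in (d*.9934,d*.1145,h)] for d,h in zip(np.diff(r),np.diff(z))])
E
```

```text
[0.563  0.093  0.1355] [-1.1 -0.1  2.9] 0.141
bar n 167 [0.5647 0.0734 0.1537] rel e,z 0.007390457771430708 0.058690351873496 rad 0.05915383562463279 theta 1.69605989361982
[[-0.0072, -0.0008, 0.0004], [-0.0072, -0.0008, -0.0005], [-0.0071, -0.0008, -0.0013], [-0.0068, -0.0008, -0.0022], [-0.0065, -0.0008, -0.003], [-0.0061, -0.0007, -0.0038], [-0.0056, -0.0006, -0.0045], [-0.0051, -0.0006, -0.0051], [-0.0044, -0.0005, -0.0057], [-0.0037, -0.0004, -0.0062], [-0.0029, -0.0003, -0.0066], [-0.0021, -0.0002, -0.0069], [-0.0013, -0.0001, -0.0071], [-0.0004, -0.0, -0.0072]]
```

>>> carry_out(series=[[[-0.0072, -0.0008, 0.0004], [0, 0, 0], 0.0], [[-0.0072, -0.0008, -0.0005], [0, 0, 0], 0.0], [[-0.0071, -0.0008, -0.0013], [0, 0, 0], 0.0], [[-0.0068, -0.0008, -0.0022], [0, 0, 0], 0.0], [[-0.0065, -0.0008, -0.003], [0, 0, 0], 0.0], [[-0.0061, -0.0007, -0.0038], [0, 0, 0], 0.0], [[-0.0056, -0.0006, -0.0045], [0, 0, 0], 0.0], [[0, 0, 0], [0, 0, 0], 0.0]])

```text
clock: 10.33
ee_pos: [0.5181, 0.0878, 0.1206]
tcp_rot: [[-0.112, 0.994, 0.005], [0.994, 0.112, 0.001], [0.001, 0.005, -1.0]]
ft_force: [6.3, 0.4, -5.4]
width: 0.136
gripper_force: 62.7
```

```bash
python3 m.py
```

```text
[0.5181 0.0878 0.1206] [ 6.3  0.4 -5.4] 0.136
bar n 146 [0.5205 0.067  0.1405] rel e,z -0.03732329892210886 0.04551839313444536 rad 0.058863849313233116 theta 0.8840021053885604
```

>>> carry_out(series=[[[-0.0051, -0.0006, -0.0051], [0, 0, 0], 0.0], [[-0.0044, -0.0005, -0.0057], [0, 0, 0], 0.0], [[-0.0037, -0.0004, -0.0062], [0, 0, 0], 0.0], [[-0.0029, -0.0003, -0.0066], [0, 0, 0], 0.0], [[-0.0021, -0.0002, -0.0069], [0, 0, 0], 0.0], [[-0.0013, -0.0001, -0.0071], [0, 0, 0], 0.0], [[-0.0004, 0, -0.0062], [0, 0, 0], 0.0], [[0, 0, 0], [0, 0, 0], 0.0]])

```text
clock: 11.05
ee_pos: [0.4966, 0.0852, 0.0761]
tcp_rot: [[-0.112, 0.994, 0.001], [0.994, 0.112, -0.0], [-0.0, 0.001, -1.0]]
ft_force: [4.3, -1.5, -6.9]
width: 0.14
gripper_force: 70.6
```

```bash
python3 m.py; python3 mt.py
```

```text
[0.4966 0.0852 0.0761] [ 4.3 -1.5 -6.9] 0.14
bar n 127 [0.4987 0.064  0.1012] rel e,z -0.05929047008009212 0.006156858188657854 rad 0.0596092840510062 theta 0.1034714350114465
[0.4967 0.0852 0.0762] [ 4.6 -0.9 -7. ] 0.142
bar n 111 [0.4993 0.0559 0.1022] rel e,z -0.05965626948829033 0.007228420056137483 rad 0.06009259975876805 theta 0.12058000749411504
```

>>> carry_out(series=[[[0, 0, -0.003], [0, 0, 0], 0.0], [[0, 0, -0.003], [0, 0, 0], 0.0], [[0, 0, 0], [0, 0, 0], 0.0], [[0, 0, 0], [0, 0, 0], 0.0]])

```text
clock: 11.48
ee_pos: [0.4964, 0.0851, 0.071]
tcp_rot: [[-0.112, 0.994, 0.0], [0.994, 0.112, -0.001], [-0.001, 0.0, -1.0]]
ft_force: [0.1, -3.4, 4.7]
width: 0.14
gripper_force: 71.8
```

```bash
python3 m.py; python3 mt.py
```

```text
[0.4964 0.0851 0.071 ] [ 0.1 -3.4  4.7] 0.14
bar n 129 [0.498  0.0647 0.0961] rel e,z -0.05989047942550375 0.0010750766396349226 rad 0.059900127842916796 theta 0.0179487824943568
[0.4964 0.0851 0.071 ] [-0.8 -2.7  4.5] 0.138
bar n 115 [0.4995 0.0558 0.1098] rel e,z -0.05947476352353758 0.014833451344327148 rad 0.06129664570729166 theta 0.24442092667199664
```

>>> carry_out(series=[[[0, 0, 0], [0, 0, 0], 0.04], [[0, 0, 0], [0, 0, 0], 0.04], [[0, 0, 0], [0, 0, 0], 0.04], [[0, 0, 0], [0, 0, 0], 0.04], [[0, 0, 0.01], [0, 0, 0], 0.04], [[0, 0, 0.02], [0, 0, 0], 0.04], [[0, 0, 0.03], [0, 0, 0], 0.04], [[0, 0, 0.03], [0, 0, 0], 0.04]])

```text
clock: 12.25
ee_pos: [0.4957, 0.0858, 0.1617]
tcp_rot: [[-0.113, 0.994, -0.002], [0.994, 0.113, 0.001], [0.001, -0.002, -1.0]]
ft_force: [2.2, 0.6, -0.9]
width: 0.468
gripper_force: 0.0
```

>>> carry_out(series=[[[0, 0, 0.03], [0, 0, 0], 0.04], [[0, 0, 0.03], [0, 0, 0], 0.04], [[-0.01, -0.03, 0.02], [0, 0, 0], 0.04], [[-0.01, -0.03, 0], [0, 0, 0], 0.04], [[-0.01, -0.03, 0], [0, 0, 0], 0.04], [[-0.01, -0.03, 0], [0, 0, 0], 0.04], [[-0.01, -0.03, 0], [0, 0, 0], 0.04], [[0, 0, 0], [0, 0, 0], 0.04]])

```text
clock: 12.92
ee_pos: [0.4441, -0.0706, 0.2406]
tcp_rot: [[-0.105, 0.994, -0.002], [0.994, 0.105, -0.003], [-0.003, -0.003, -1.0]]
ft_force: [0.8, -0.4, -0.4]
width: 0.469
gripper_force: 0.0
```

```bash
python3 m.py; python3 mt.py
python3 - <<'E'
import cv2,glob,os
i=cv2.imread(max(glob.glob("pics/s*.png"),key=os.path.getmtime))[130:270,320:490]
j=cv2.imread(max(glob.glob("pics/t*.png"),key=os.path.getmtime))[160:300,90:290]
k=cv2.hconcat([i,j])
cv2.imwrite("pics/fin.png",cv2.resize(k,None,fx=2.1,fy=2.1,interpolation=cv2.INTER_CUBIC))
E
```

```text
[ 0.4441 -0.0706  0.2406] [ 0.8 -0.4 -0.4] 0.469
bar n 239 [0.4967 0.0829 0.0966] rel e,z -0.05912430448718874 0.0015573481938922634 rad 0.0591448113911172 theta 0.026334147865773688
[ 0.4453 -0.0676  0.2409] [ 0.1  0.3 -0.5] 0.467
bar n 106 [0.4914 0.1172 0.0975] rel e,z -0.060414370061532205 0.002532650142698656 rad 0.060467432777298144 theta 0.04189678843900436
```

View pics/fin.png

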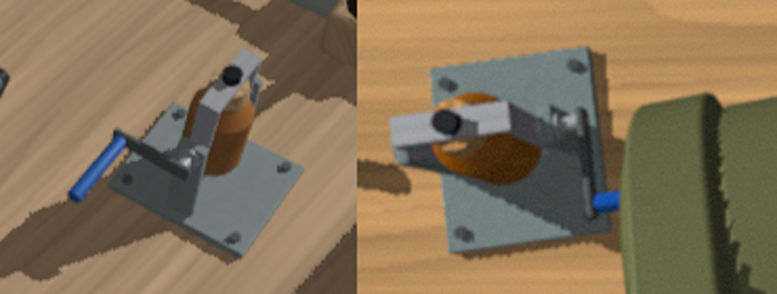

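The amber jar stands upright (about 0.03 rad, cork on top), the handle is free and the gripper is well clear.

```bash
python3 -c "
from plant import *
print(hand_in())"
```

```text
the job is handed in; nothing more can be done
None
```

I turned the amber jar fully upside down, held it there for about a second, and turned it back to stand upright (within about 0.03 rad by camera). I re-gripped the handle once on the way back, then let go. The green jar was left alone, and the job is handed in at about 13 s; no verdict came back.

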